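# Jack up the rack deck at its yellow lift pad and hold it

### The job

Set the red lever jack on the table with its saddle centred under the yellow lift pad of the sample-rack deck; then pump its handle once as a trial (all the way down, then let it rise fully so the deck settles again), and press it fully down a second time and finish while still holding it down, so that the jack alone keeps the deck raised. Do not push or lift the decks by hand, do not lift the deck with the grey pad, and leave the other things on the table where they are.

Things in the scene. Friction and masses are not known exactly. Their poses are not given: they have to be found in the camera images.
- jack: Red lever jack, loose, 0.88 kg. Origin: underside of its base plate, 2.5 mm in front of the plate's centre; x points from the handle to the saddle, y to its left, z up. Dark base plate 165 (x, from -85 to +80) x 80 (y) x 10 mm. Red grip block over the origin, 36 (x) x 40 (y) mm, from 10 to 62 mm high, free on both y sides: pick the jack up here. Round saddle on a column at x = +55 mm; handle hinge at x = -30 mm, 32 mm high, with the handle sloping up and back from it.
- jack_grip (a point): Centre of the jack's grip block (40 mm wide in y), 40 mm above the jack's underside, straight above its origin; axes as the jack's.
- saddle_top (a point): Centre of the top face of the jack's black saddle disc (34 mm across), 55 mm in front (+x) of the jack's origin; 48 mm above the table with the handle up, 76 mm with the handle fully down.
- handle_bar (a point): Centre of the black round cross-bar at the handle's end (20 mm thick, 72 mm long along the jack's y), 120 mm from the handle's hinge. Handle up: 129 mm behind the jack's origin, 100 mm above the table; fully down: 150 mm behind, 38 mm above the table. It is pressed from above.
- pump_handle (a joint): Angle of the jack's handle: 0 = up (handle sloping 0.6 rad above level), 0.55 rad = fully down against its stop. A spring and the load push it back up when it is let go; pressing it under load takes 2 N at first and up to about 10 N near the bottom. The saddle rises 51 mm per rad, 28 mm in all.
- module_marked: The rack module whose deck has the yellow lift pad, fixed to the table, grey base 260 (x) x 200 (y) x 56 mm with a white deck carrying three racks of blue-capped tubes (tops 145 mm above the table). Origin: on the table straight below the pad's centre; its own +x points from the pad into the module, whose base begins 40 mm beyond the origin.
- pad_marked (a point): Centre of the underside of the yellow lift pad (36 x 36 x 10 mm, black dot on top) that stands out from the middle of the deck's front edge, 40 mm in front of the module's base. 60 mm above the table while the deck is down, with free table beneath; x axis points into the module. The deck is hinged at its rear, 300 mm behind the pad, and rests by its own weight (12 N or so at the pad); the full jack stroke lifts the pad about 16 mm.
- module_plain: The same kind of rack module, but with a grey pad; not to be lifted. Origin and axes as for the other module.
- pad_plain (a point): Centre of the underside of the grey pad of the other module, 60 mm above the table.
- vial: Small jar 36 mm across, 60 mm tall, standing in front of the gap between the two modules; origin under its centre. Leave it.
- reagent: Amber bottle 60 mm across, 130 mm tall, on the left; origin under its centre. Leave it.
- tip_box: Blue pipette-tip box 120 x 80 x 70 mm, on the right; origin under its centre. Leave it.
- tube_rack: White tube rack with blue caps 50 x 150 x 70 mm, on the right; origin under its centre. Leave it.
- scanner: Hand scanner 170 x 70 x 26 mm lying on the left; origin under its head. Leave it.
- cup: White cup 70 mm across, 80 mm tall, on the left; origin under its centre. Leave it.
There are look-alikes about, which are no part of the job. Leave any blue look-alike of the jack alone.

How it is judged:
By the outcome, as a careful person would: the job done as asked, in the order asked, and still so for the second after the job is handed in, while the arm keeps its last pose, push and grip.
It also fails if it takes over 64 s, if anything falls off the work surface, if the arm or the gripper's body presses on something with over 40 N, if the wrist force passes 120 N, or if a joint passes its speed limit or range.

### The arm

A 6-joint arm with a two-finger parallel gripper is mounted at the origin on the work surface. World frame = base frame: x ahead of the robot, y to its left, z up, the work surface at z = 0. Lengths are in m, angles in rad, forces in N, time in s.
With the tool pointing down it reaches from about 0.3 to 0.775 m from the base axis. Payload 14.6 kg.
Tool frame: the origin (TCP) lies at the very end of the fingers, on their centre line; the grasp point (between the pads) lies 19 mm behind it; z points along the fingers, y is the line along which they close (so a half turn about z gives the same grasp; the last joint's range is limited). The gripper opens to 85 mm and grips with 20 to 120 N. Pads are 22 mm wide; open, the fingers measure 114 mm over their backs; the gripper's body (76 mm by 85 mm) begins 54 mm behind the grasp point. The pads swing forward as they close: fully open they stand 13 mm farther back than shut.
Start: joints at [1.269, 0.3, 1.521, -0, 1.321, -0.067], TCP at [0.128, 0.535, 0.231] pointing down, gripper open.
Joint ranges: [-3.03, 3.03], [-0.79, 2.21], [0.23, 2.52], [-1.04, 4.18], [0, 3.07], [-2.55, 2.55]. Speed limits (rad/s): [2.22, 2.22, 2.57, 3.14, 3.14, 3.14].

### API

Orientations are given as [roll, pitch, yaw] about the fixed x, y, z axes, in that order (R = Rz(yaw) Ry(pitch) Rx(roll)).
In Python, from workcell import bot gives the robot as it stands.
- The arm moves only by the tool move_arm, never from a script. Its argument "deltas" is a list that holds one entry, the list of rows, each a list of 5 numbers: the shift along the tool's x, y, z in cm, then the turn about the tool's z in rad, then the closure, from 0 (fully open) to 1 (shut). A call has 1 to 5 rows; each row shifts and turns the commanded pose from where the row before left it, along the tool's axes as they then stand; what a row does not reach is not made up. A row lasts 1/12 s, in which the tool goes at most 41.7 mm and 7.16 degrees, less where a joint would pass 70% of its speed; a pose out of reach is approached as far as the arm can. A call with a gripper value outside its range is refused whole. The fingers move at their own pace and stop on an object; the grip force is fixed at half the most. Time passes only in rows, so rows that do not move let the fingers close. It gives the time, the measured TCP pose, the force, the opening and the grip force at its end, in the units of the state.
- bot.state(): the state, without advancing time (a new reading comes with each control period).
- bot.camera(name): name is "scene" or "top" or "wrist"; returns the picture (384x512x3 uint8, blue, green, red); there is no depth.
- bot.calibration(name): a dict with "camera_matrix" (3x3 intrinsics, pixels), "dist_coeffs" ([k1, k2, p1, p2, k3] as OpenCV has them; the pictures are not rectified), "rvec" (rotation vector, rad) and "tvec" (3), from world to camera coordinates, as OpenCV has them. Camera axes: x right, y down, z forward; pixel columns grow to the right and rows downward; lengths in m; the calibration is good to about 2 mm. A picture is of the moment at which its call begins: read the wrist's pose just before it. calibration takes no time and is no camera call; for the wrist camera it gives the pose at the moment of the call.
- bot.sign_off(): hands the job in; it is judged then, once.
The state is a dict: "time": time; "q": joint angles; "joint_vel": joint speeds; "tau": joint torques, N m; "ee_pos": TCP position; "tcp_rot": TCP orientation; "wrist_force": force on the tool from outside, world axes, zero at the start; "moment": the same for the moment, N m; "finger_gap": finger opening in m; "gripper_force": force on a finger pad.
Only numpy, scipy, OpenCV 4.12 (cv2) and the standard library are available. Lean on these libraries where they do the work, as an engineer would, in place of code of your own. Each camera call takes 0.05 s, during which the arm holds its last target. There are 200 camera calls.

## Working session

There is one attempt and no reset: what is moved stays moved. The work goes in short steps, Python scripts to look and compute and a tool call to move; the robot and the scene stay as the last step left them, time stands still between calls to the robot, and variables do not carry over. Pictures are saved under pics/ and viewed, at most 10 in all, crops included, and the job is handed in when it is done.

Besides the shell and the picture viewer there is one more tool, called after "Request:" by a JSON object that holds its "fn" and its "kwargs". move_arm: Moves the arm, as the interface text tells. Its arguments: {"type":"object","properties":{"deltas":{"type":"array"}},"required":["deltas"]}

```bash
mkdir -p pics
cat > h.py <<'E'
import numpy as np,cv2
from workcell import bot
def cal(n):
    c=bot.calibration(n);return [np.array(c[k],float) for k in("camera_matrix","dist_coeffs","rvec","tvec")]
def ray(n,px,z,c=None):
    K,d,r,t=c or cal(n);R=cv2.Rodrigues(r)[0];t=t.ravel()
    u=cv2.undistortPoints(np.array(px,float).reshape(-1,1,2),K,d).reshape(-1,2)
    C=-R.T@t;D=np.c_[u,np.ones(len(u))]@R
    return C+D*((z-C[2])/D[:,2])[:,None]
def proj(n,P,c=None):
    K,d,r,t=c or cal(n);return cv2.projectPoints(np.array(P,float).reshape(-1,1,3),r,t,K,d)[0].reshape(-1,2)
E
python3 - <<'E'
from h import *
for n in("top","scene"):
    im=bot.camera(n);cv2.imwrite(f"pics/{n}0.png",im)
s=bot.state();print(s['time'],s['ee_pos'],s['tcp_rot'],s['wrist_force'],s['finger_gap'])
E
```

```text
0.1 [0.12790169 0.53469363 0.23078648] [-3.14051985e+00 -6.33612865e-05  2.90685053e+00] [0.20789584 0.45728946 0.62197416] 0.08515519068897295
```

View pics/top0.png

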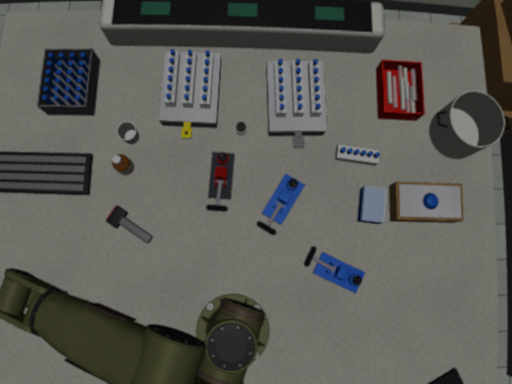

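View pics/scene0.png

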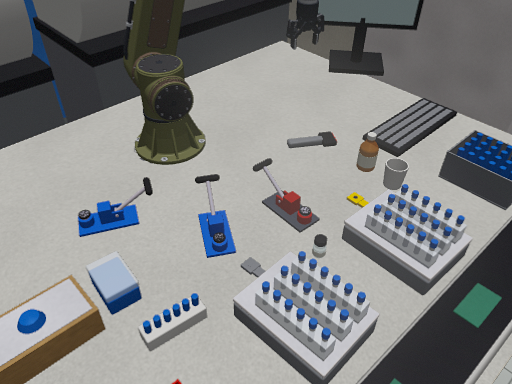

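The top view shows these candidates:
- **Jacks:** red at (221,178), blue at (283,202) and (338,272). Only the red one fits.
- **Pads:** yellow at (187,130), grey at (298,141). The yellow one is meant.

The vial is at (241,127). I'll measure these and confirm in one crop.

Run:
```python
from h import *
im=cv2.imread("pics/top0.png");c=cal("top")
x0,y0,x1,y1=150,105,260,220
cv2.imwrite("pics/crop0.png",cv2.resize(im[y0:y1,x0:x1],None,fx=5,fy=5,interpolation=cv2.INTER_CUBIC))
h=cv2.cvtColor(im,cv2.COLOR_BGR2HSV)
m=((h[...,0]>22)&(h[...,0]<35)&(h[...,1]>150)&(h[...,2]>90)).astype(np.uint8);m[:, :150]=0;m[:,260:]=0
ys,xs=np.nonzero(m);print("yellow",len(xs),xs.min(),xs.max(),ys.min(),ys.max())
# base plate: dark pixels
g=im.max(2);roi=np.zeros_like(m);roi[148:203,200:240]=1
d=((g<75)&(roi>0)).astype(np.uint8)|(((im[...,2].astype(int)-im[...,1]>50)&(roi>0)).astype(np.uint8))
d=cv2.morphologyEx(d,cv2.MORPH_OPEN,np.ones((3,3),np.uint8))
r=cv2.minAreaRect(np.argwhere(d)[:,::-1].astype(np.float32));b=cv2.boxPoints(r)
P=ray("top",b,0.01,c);print(b,P,P.mean(0))
rm=((im[...,2].astype(int)-im[...,1]>50)&(roi>0));q=np.argwhere(rm)[:,::-1].mean(0);print("red",q,ray("top",[q],.062,c))
bar=((g<45)).astype(np.uint8);bar[:203]=0;bar[215:]=0;bar[:,:200]=0;bar[:,235:]=0
q=np.argwhere(bar)[:,::-1];print("bar",q.mean(0),q.min(0),q.max(0),ray("top",[q.mean(0)],.1,c))
print("pad",ray("top",[[xs.mean(),ys.mean()]],.07,c))
# module base corners guess
print(ray("top",[[187,130],[241,127],[298,141]],.07,c)); print("C",-cv2.Rodrigues(c[2])[0].T@c[3].ravel())
```

```text
yellow 128 182 191 122 137
[[207.61649 196.96289]
 [212.0701  150.94226]
 [234.4732  153.11029]
 [230.01959 199.13092]] [[0.45054748 0.09802405 0.01      ]
 [0.61501559 0.08911501 0.01      ]
 [0.60951985 0.00977253 0.01      ]
 [0.44529608 0.02001749 0.01      ]] [0.53009475 0.05423227 0.01      ]
red [220.78846154 171.39102564] [[0.53196997 0.05317036 0.062     ]]
bar [216.44565217 207.59782609] [207 205] [226 210] [[0.4037939  0.06119152 0.1       ]]
pad [[0.67219737 0.17647079 0.07      ]]
[[ 0.67164712  0.1741278   0.07      ]
 [ 0.68772297 -0.0106723   0.07      ]
 [ 0.64453862 -0.20706426  0.07      ]]
C [ 0.23178295 -0.01696983  1.56805073]
```

View pics/crop0.png

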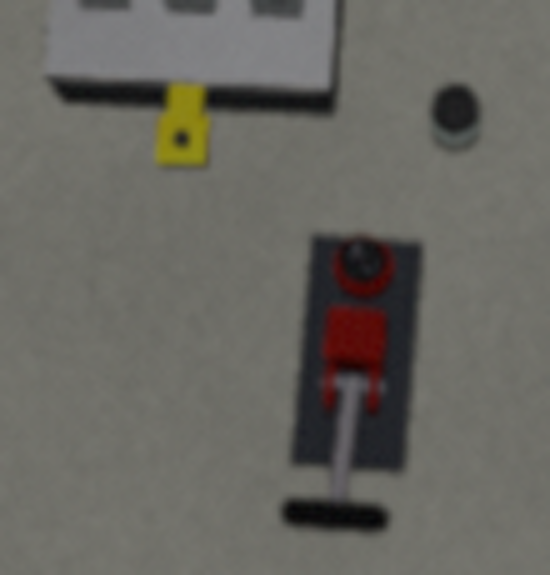

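The crop confirms the red jack: plate about 165 x 80 mm, origin ≈ (0.533, 0.054), yaw ≈ -0.057. Its handle bar is 129 mm behind the origin, as described. The yellow pad with the dot is at crop (182,139). I'll go over there and refine with the wrist camera.

Request:
{"fn": "move_arm", "kwargs": {"deltas": [[[-3.3, -2.33, 0, 0, 0], [-3.3, -2.33, 0, 0, 0], [-3.3, -2.33, 0, 0, 0], [-3.3, -2.33, 0, 0, 0], [-3.3, -2.33, 0, 0, 0]]]}}

```text
time: 0.52
ee_pos: [0.262, 0.3815, 0.2311]
tcp_rot: [-3.141, -0.0, 2.907]
wrist_force: [1.0, 0.7, 0.2]
finger_gap: 0.0851
gripper_force: 0.0
```

Request:
{"fn": "move_arm", "kwargs": {"deltas": [[[-3.3, -2.33, 0, 0, 0], [-3.3, -2.33, 0, 0, 0], [-3.3, -2.33, 0, 0, 0], [-3.3, -2.33, 0, 0, 0], [-3.3, -2.33, 0, 0, 0]]]}}

```text
time: 0.93
ee_pos: [0.3955, 0.2297, 0.2312]
tcp_rot: [-3.142, -0.0, 2.907]
wrist_force: [0.1, 1.5, 0.1]
finger_gap: 0.0854
gripper_force: 0.0
```

Request:
{"fn": "move_arm", "kwargs": {"deltas": [[[-3.3, -2.33, 0, 0, 0], [-3.3, -2.33, 0, 0, 0], [-3.3, -2.33, 0, 0, 0], [-2.5, -1.8, 0, -0.09, 0], [0, 0, 0, -0.087, 0]]]}}

```text
time: 1.35
ee_pos: [0.4972, 0.1133, 0.2307]
tcp_rot: [-3.141, -0.0, 3.084]
wrist_force: [0.1, 0.5, -0.6]
finger_gap: 0.0856
gripper_force: 0.0
```

Run:
```python
from h import *
import pickle
c=cal("wrist");s=bot.state();im=bot.camera("wrist");cv2.imwrite("pics/w1.png",im);pickle.dump(c,open("c1.pkl","wb"))
print(s['time'],s['ee_pos'],s['tcp_rot'])
print(proj("wrist",[[.533,.054,.062],[.672,.175,.07]],c))
```

```text
1.35 [0.49720353 0.1133454  0.23065615] [-3.14075149e+00 -3.78842153e-04  3.08365116e+00]
[[210.23008506 199.69156449]
 [315.31551902 297.68233253]]
```

View pics/w1.png

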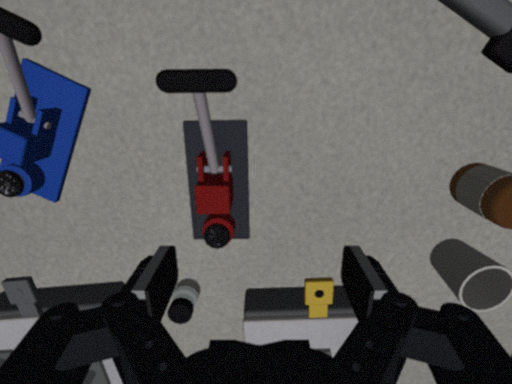

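The wrist view shows the jack plate corners at about (184,122), (247,121), (249,238) and (194,238), and the pad dot at about (319,294). I'll segment both.

Run:
```python
from h import *
import pickle
from scipy.optimize import least_squares
c=pickle.load(open("c1.pkl","rb"));im=cv2.imread("pics/w1.png");h=cv2.cvtColor(im,cv2.COLOR_BGR2HSV)
y=((h[...,0]>20)&(h[...,0]<36)&(h[...,1]>130)&(h[...,2]>70)).astype(np.uint8);y[:, :290]=0;y[:,345:]=0
ys,xs=np.nonzero(y);print("yel",xs.min(),xs.max(),ys.min(),ys.max());
for r in range(ys.min(),ys.max()+1,3):print(r,xs[ys==r].min(),xs[ys==r].max(),end="; ")
sub=(im[282:306,308:331].max(2));q=np.argwhere(sub<60)[:,::-1].mean(0)+[308,282];print("\ndot",q,ray("wrist",[q],.07,c))
# plate mask
b=im.astype(int);g=b.max(2);sat=g-b.min(2)
m=((g<85)|(b[...,2]-b[...,1]>40)).astype(np.uint8);r0=np.zeros_like(m);r0[108:238+12,175:258]=1;m&=r0
m=cv2.morphologyEx(m,cv2.MORPH_OPEN,np.ones((9,9),np.uint8))
P=ray("wrist",np.argwhere(m[:236])[:,::-1],.01,c)
r=cv2.minAreaRect((P[:,:2]*1000).astype(np.float32));print("plate",r)
for k in(130,140,150,225,232):
    w=np.nonzero(m[k])[0];print(k,w.min(),w.max(),ray("wrist",[[w.min(),k],[w.max(),k]],.01,c)[:,:2].round(4).tolist())
col=np.nonzero(m[:,242])[0];print("col242",col.min(),col.max(),ray("wrist",[[242,col.min()],[242,col.max()]],.01,c))
# saddle dark disc at z=.048
s=((g<50)).astype(np.uint8);s[:222]=0;s[250:]=0;s[:,:200]=0;s[:,234:]=0
n,l,st,ce=cv2.connectedComponentsWithStats(s);i=1+st[1:,4].argmax();print("saddle",st[i],ce[i],ray("wrist",[ce[i]],.048,c))
bb=(g<50).astype(np.uint8);bb[:60]=0;bb[98:]=0;bb[:,:150]=0;bb[:,245:]=0
q=np.argwhere(bb)[:,::-1];print("bar",q.mean(0),ray("wrist",[q.mean(0)],.1,c), ray("wrist",[[157,81],[236,81]],.1,c))
# module front deck/base edge: print column profile
for cx in(260,345):print(cx,im[270:330:2,cx].max(1))
```

```text
yel 305 333 280 317
280 320 331; 283 305 332; 286 305 333; 289 305 333; 292 305 333; 295 305 333; 298 305 332; 301 305 332; 304 305 330; 307 308 327; 310 308 326; 313 309 326; 316 309 326; 
dot [319.46153846 294.05128205] [[0.66662514 0.18024444 0.07      ]]
plate ((527.6932983398438, 56.26127624511719), (79.85167694091797, 159.28028869628906), 87.18812561035156)
130 183 246 [[0.4581, 0.0198], [0.4626, 0.0983]]
140 184 247 [[0.4706, 0.0193], [0.4752, 0.0987]]
150 185 247 [[0.4833, 0.0188], [0.4879, 0.0978]]
225 192 248 [[0.5891, 0.0137], [0.5935, 0.0917]]
232 193 249 [[0.6001, 0.0136], [0.6045, 0.0923]]
col242 120 238 [[0.45017993 0.09427167 0.01      ]
 [0.61338499 0.08175645 0.01      ]]
saddle [200 224  30  24 489] [216.16768916 235.27198364] [[0.58686199 0.0531905  0.048     ]]
bar [195.94004796  80.46522782] [[0.40428222 0.06175169 0.1       ]] [[0.40261509 0.02692052 0.1       ]
 [0.40684037 0.09736499 0.1       ]]
260 [133 127 126 123 128 129 125 136 136  71  29  27  27  32  29  34  28  32
  25  30  44  61  75  58  62  98 141 150 151 156]
345 [ 13   3  20  15  14   3   2   0   5  21  20  29  26  28  28  30  40  25
  31  48  71  71  62  67 115 145 147 146 148 146]
```

Request:
{"fn": "move_arm", "kwargs": {"deltas": [[[-1.93, -2.77, 0, 0, 0], [-1.93, -2.77, 0, 0, 0], [0, 0, 4, 0, 0], [0, 0, 4, 0, 0], [0, 0, 4, 0, 0]]]}}

```text
time: 1.82
ee_pos: [0.5298, 0.0598, 0.1099]
tcp_rot: [3.141, 0.001, 3.081]
wrist_force: [1.4, 0.6, -0.7]
finger_gap: 0.0855
gripper_force: 0.0
```

Run:
```python
from h import *
import pickle
c=pickle.load(open("c1.pkl","rb"))
for z in(.06,.068):
  a,b=ray("wrist",[[250,322.5],[345,318]],z,c);print(a,b,-(b-a)[0]/(b-a)[1])
a,b=ray("wrist",[[305,284],[305,304]],.07,c);print(a,b);print(ray("wrist",[[319,280],[319.,305.5]],.07,c))
ct=cal("top");print("top dot",ray("top",[[186,132.4]],.07,ct),proj("top",[[.6666,.1802,.07]],ct))
e=ray("top",[[159,120],[217,123.2]],.06,ct);print(e,-(e[1]-e[0])[0]/(e[1]-e[0])[1])
im=cv2.imread("pics/top0.png")
for x in(165,172,179,198,205,212):print(x,im[114:130,x].max(1))
c=cal("wrist");s=bot.state();im=bot.camera("wrist");cv2.imwrite("pics/w2.png",im);pickle.dump(c,open("c2.pkl","wb"))
print(s['ee_pos'],s['tcp_rot'],proj("wrist",[[.6666,.1802,.07],[.672,.1765,.07]],c))
```

```text
[0.71720118 0.08760162 0.06      ] [0.71699309 0.21770848 0.06      ] 0.0015993701651168082
[0.70948209 0.08837298 0.068     ] [0.7092793  0.21517205 0.068     ] 0.0015993701651159336
[0.65011254 0.16185529 0.07      ] [0.68125304 0.16173558 0.07      ]
[[0.64512131 0.17939156 0.07      ]
 [0.68473633 0.17988294 0.07      ]]
top dot [[0.66302053 0.17711495 0.07      ]] [[185.15884929 131.37105761]]
[[0.7081865  0.27501164 0.06      ]
 [0.70192456 0.07275928 0.06      ]] -0.03096103776467932
165 [128 127 128 127 129 123  92  56  27  22  24  62 105 115 116 115]
172 [126 127 127 127 128 126 112  69  33  24  21  47  86 113 114 115]
179 [127 128 129 128 127 128 113  70  42  24  21  35  74 108 113 111]
198 [132 133 133 134 133 132 130 111  68  37  25  24  37  76 107 111]
205 [131 130 132 131 132 132 131 119  88  51  26  21  33  73 107 113]
212 [131 132 131 131 131 131 132 128 109  65  32  24  28  56  89 108]
[0.52982992 0.05975306 0.10991454] [3.14142094e+00 8.20997381e-04 3.08129020e+00] [[410.8585355  354.02113995]
 [405.77064876 358.96511044]]
```

View pics/w2.png

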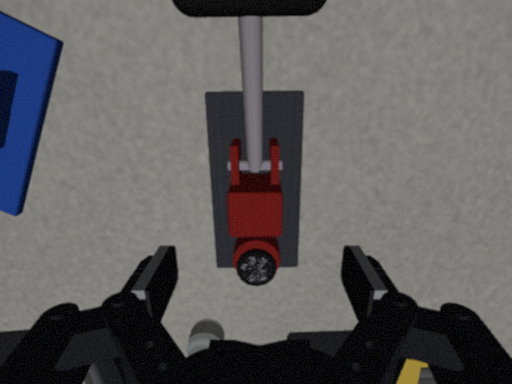

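The jack is centred between the fingers (grip block at (255,210), saddle at (257,266)). I'll descend and grip.

Request:
{"fn": "move_arm", "kwargs": {"deltas": [[[0, 0, 3.0, 0, 0], [0, 0, 3.0, 0, 0], [0, 0, 1.9, 0, 0], [0, 0, 0, 0, 0]]]}}

```text
time: 2.2
ee_pos: [0.5283, 0.0601, 0.0297]
tcp_rot: [-3.141, -0.006, 3.083]
wrist_force: [-0.6, 0.0, -0.8]
finger_gap: 0.0851
gripper_force: 0.0
```

Run:
```python
from h import *
import pickle
c=pickle.load(open("c2.pkl","rb"));print(proj("wrist",[[.5298,.0598,0.01]],c))
P=ray("wrist",[[206.5,92.5],[303,92.5],[298,267],[217,267]],.01,c);print(P,P.mean(0))
print("saddle",ray("wrist",[[256.5,267]],.048,c)); print("block",ray("wrist",[[254.7,187],[255,234.5]],.062,c))
s=bot.state();print(s['ee_pos'],s['tcp_rot'])
```

```text
[[259.61021789 186.82671775]]
[[0.44753969 0.02206961 0.01      ]
 [0.4521641  0.09918319 0.01      ]
 [0.61542682 0.09262075 0.01      ]
 [0.61069434 0.01295694 0.01      ]] [0.53145624 0.05670762 0.01      ]
saddle [[0.58696004 0.05377572 0.048     ]]
block [[0.51186253 0.0573462  0.062     ]
 [0.54908866 0.0551583  0.062     ]]
[0.52825343 0.0601413  0.02970117] [-3.14104456 -0.00575671  3.08296625]
```

Request:
{"fn": "move_arm", "kwargs": {"deltas": [[[-0.45, -0.35, 0.4, 0, 0], [0, 0, 0.4, 0, 0], [0, 0, 0, 0, 0.4], [0, 0, 0, 0, 1], [0, 0, 0, 0, 1]]]}}

```text
time: 2.62
ee_pos: [0.5349, 0.0559, 0.0252]
tcp_rot: [3.141, 0.001, 3.084]
wrist_force: [0.6, -0.4, -0.3]
finger_gap: 0.0515
gripper_force: 0.0
```

Request:
{"fn": "move_arm", "kwargs": {"deltas": [[[0, 0, 0, 0, 1], [0, 0, 0, 0, 1], [0, 0, 0, 0, 1], [0, 0, 0, 0, 1]]]}}

```text
time: 2.95
ee_pos: [0.5348, 0.056, 0.0252]
tcp_rot: [3.141, 0.001, 3.084]
wrist_force: [-1.2, 1.4, 6.3]
finger_gap: 0.0393
gripper_force: 62.1
```

Request:
{"fn": "move_arm", "kwargs": {"deltas": [[[0, 0, -0.6, 0, 1], [-0.2, 2.5, 0, 0, 1], [-0.2, 2.5, 0, 0, 1], [-0.2, 2.5, 0, 0, 1], [-0.2, 2.5, 0, 0, 1]]]}}

```text
time: 3.37
ee_pos: [0.5476, 0.1562, 0.0299]
tcp_rot: [-3.141, -0.002, 3.083]
wrist_force: [0.1, -0.5, -8.7]
finger_gap: 0.039
gripper_force: 63.0
```

Request:
{"fn": "move_arm", "kwargs": {"deltas": [[[0, 2.5, 0, -0.037, 1], [0, 0, 0, 0, 1], [0, 0, 0, 0, 1], [0, 0, 0, 0, 1]]]}}

```text
time: 3.7
ee_pos: [0.549, 0.1799, 0.0298]
tcp_rot: [-3.141, -0.002, 3.121]
wrist_force: [-0.2, -0.5, -9.9]
finger_gap: 0.0396
gripper_force: 64.1
```

Run:
```python
from h import *
import pickle
c=cal("wrist");s=bot.state();im=bot.camera("wrist");t=bot.camera("top")
pickle.dump(c,open("c3.pkl","wb"))
print(s['time'],s['ee_pos'],s['tcp_rot'],proj("wrist",[[.665,.179,.07]],c))
k=cv2.resize(t[105:220,150:260],(459,480),interpolation=cv2.INTER_CUBIC)
cv2.imwrite("pics/t3raw.png",t);cv2.imwrite("pics/w3raw.png",im)
cv2.imwrite("pics/w3.png",np.hstack([cv2.resize(im[192:],(512,192)),]) if 0 else np.hstack([im[:, 90:430],cv2.resize(t[105:220,150:260],(367,384),interpolation=cv2.INTER_CUBIC)]))
```

```text
3.7 [0.54901914 0.17992161 0.02976716] [-3.14096176e+00 -1.61499897e-03  3.12084874e+00] [[262.22308512 458.62312786]]
```

View pics/w3.png

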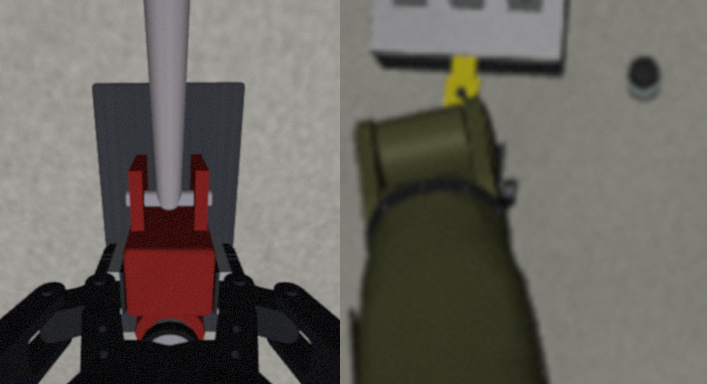

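Run:
```python
from h import *
im=cv2.imread("pics/scene0.png");c=cal("scene");h=cv2.cvtColor(im,cv2.COLOR_BGR2HSV)
x0,y0=338,184
cr=im[y0:y0+32,x0:x0+40];cv2.imwrite("pics/s3.png",cv2.resize(cr,None,fx=15,fy=15,interpolation=cv2.INTER_CUBIC))
g=cr.max(2);sub=g.copy()
print(proj("scene",[[.665,.179,.07],[.6666,.1802,.07],[.663,.177,.07]],c))
for p,y in ((np.array([.665,.1795]),-.02),):
    R=np.array([[np.cos(y),-np.sin(y)],[np.sin(y),np.cos(y)]])
    Q=np.array([[-.018,-.018],[-.018,.018],[.018,.018],[.018,-.018]])@R.T+p
    print(((proj("scene",np.c_[Q,np.full(4,.07)],c)-[x0,y0]+.5)*15-.5).round(0).tolist(), ((proj("scene",[[*p,.07]],c)-[x0,y0]+.5)*15-.5))
```

```text
[[354.73846708 197.48193633]
 [355.45485252 197.5674711 ]
 [353.73482278 197.45417718]]
[[124.0, 203.0], [244.0, 120.0], [396.0, 214.0], [276.0, 298.0]] [[259.70329613 208.04228415]]
```

View pics/s3.png

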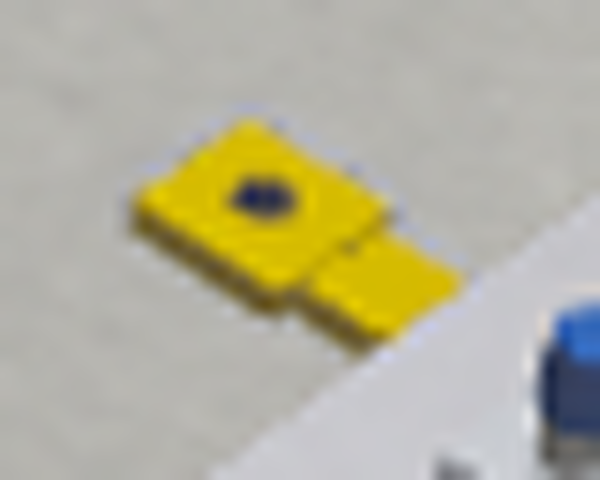

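The scene crop has the pad corners and dot within 1 px of prediction. The fused pad centre is (0.6645, 0.180), so I'll slide the jack in.

Request:
{"fn": "move_arm", "kwargs": {"deltas": [[[-2.0, 0.1, 0, 0, 1], [-2.0, 0.1, 0, 0, 1], [-1.5, 0, 0, 0, 1], [-0.7, 0, 0, 0, 1], [0, 0, 0, 0, 1]]]}}

```text
time: 4.22
ee_pos: [0.6125, 0.18, 0.03]
tcp_rot: [-3.142, 0.0, 3.119]
wrist_force: [-0.0, -0.6, -9.0]
finger_gap: 0.0393
gripper_force: 64.2
```

Request:
{"fn": "move_arm", "kwargs": {"deltas": [[[0, 0, 0, 0, 1], [0, 0, 0, 0, 1]]]}}

```text
time: 4.38
ee_pos: [0.6108, 0.1807, 0.0299]
tcp_rot: [-3.141, -0.001, 3.121]
wrist_force: [0.1, 0.2, -9.0]
finger_gap: 0.0392
gripper_force: 64.2
```

Run:
```python
from h import *
im=bot.camera("scene");cv2.imwrite("pics/sc4.png",im)
x0,y0=310,165
cv2.imwrite("pics/s4.png",cv2.resize(im[y0:y0+70,x0:x0+95],None,fx=8,fy=8,interpolation=cv2.INTER_CUBIC))
print(bot.state()['ee_pos'],bot.state()['tcp_rot'])
print(((proj("scene",[[.6645,.18,.07],[.6645,.18,.053]],None)-[x0,y0]+.5)*8-.5))
```

```text
[0.61088569 0.1807971  0.0301207 ] [-3.14135944e+00 -9.51808923e-04  3.12078510e+00]
[[362.00250788 261.40198055]
 [354.70514178 296.95836977]]
```

View pics/s4.png

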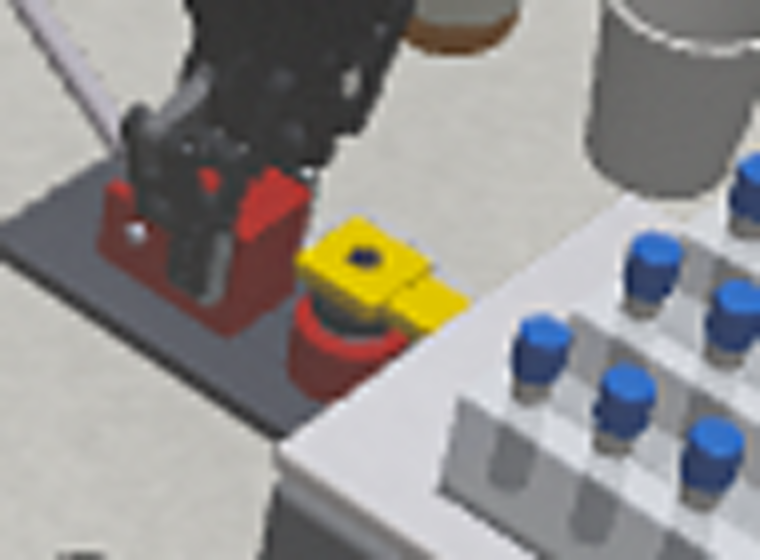

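The saddle sits under the pad in this view (dot (365,257), collar spanning columns 292 to 408). I'll check the scene camera's bias using the jack's earlier known pose, with no extra picture.

Run:
```python
from h import *
c=cal("scene")
a=cv2.imread("pics/scene0.png");b=cv2.imread("pics/sc4.png")
def red(im,rows,cols):
    for r in rows:
        v=im[r,cols[0]:cols[1]].astype(int);print(r,(v[:,2]-v[:,1]).tolist())
th=np.linspace(0,2*np.pi,60)
def ext(cx,cy,z,R):
    p=proj("scene",np.c_[cx+R*np.cos(th),cy+R*np.sin(th),np.full(60,z)],c);return p[:,0].min(),p[:,0].max(),p[:,1].min(),p[:,1].max()
for nm,P,z in(("old",(.5869,.0535),.048),("new",(.6641,.1797),.0528)):
    print(nm,"saddle top",np.round(ext(*P,z,.017),1)); print("collar",np.round(ext(*P,z-.012,.020),1))
print("A");red(a,range(212,224,2),(294,318))
print(a[204:222,304].max(1),a[204:222,304,2].astype(int)-a[204:222,304,1])
print("B");red(b,range(205,215,2),(342,366))
```

```text
old saddle top [297.8 309.9 205.7 213.9]
collar [296.4 310.6 208.1 217.8]
new saddle top [347.7 359.8 197.8 205.7]
collar [346.  360.1 200.2 209.6]
A
212 [19, -2, 0, 36, 107, 37, -6, -2, 0, 2, 3, 3, 3, 1, 1, -3, 28, 73, -4, -1, 1, 2, 1, 1]
214 [-2, -3, -2, 39, 99, 109, 97, 16, -4, -2, 0, 0, -1, -2, 3, 53, 108, 97, -1, -2, 0, 1, 2, 2]
216 [-1, -1, -1, 26, 37, 70, 103, 108, 102, 98, 75, 81, 102, 102, 104, 106, 89, 35, -7, -2, -2, -1, -1, 1]
218 [-2, -2, -1, 34, 33, 33, 32, 38, 42, 44, 49, 51, 49, 48, 42, 42, 39, 26, -4, -2, -2, -2, -1, -3]
220 [-2, -1, 0, 24, 35, 34, 35, 36, 37, 38, 40, 37, 41, 37, 38, 40, 35, 9, -3, -2, -3, -3, -1, 1]
222 [-2, -2, -3, -2, 3, 33, 38, 37, 38, 37, 39, 39, 38, 40, 38, 36, 11, -2, -3, 0, 1, 1, 1, 3]
[187 188  88  94 131 188 111 153 137  72  54  86 145 165 105  94  94  95] [  1   0   1   3   3   3   2   3   3   1   0  -4  75 106  49  38  40  39]
B
205 [-2, -2, -3, -5, 19, 103, 119, 108, -10, -4, -1, -2, 0, 4, 4, 0, 6, 12, 14, 20, 25, 27, 26, 16]
207 [-1, -1, -3, -3, 30, 38, 75, 113, 114, 108, 81, 26, 25, 27, 57, 60, 114, 118, 105, 14, 8, 1, 0, -1]
209 [-3, -1, -3, -1, 37, 36, 39, 40, 48, 57, 81, 99, 111, 112, 103, 101, 62, 38, 8, -3, 0, 1, 0, 0]
211 [-2, -3, -4, 1, 40, 39, 39, 39, 40, 41, 44, 43, 44, 46, 44, 22, -4, -1, 0, 1, 0, -1, 1, -1]
213 [-1, -2, -2, -4, 0, 28, 42, 42, 42, 41, 44, 44, 23, -3, -1, -1, 0, 1, 0, 0, 0, 0, 0, 0]
```

The saddle is centred under the pad to within about 1–2 mm. I'll lower the jack, release it, and rise.

Request:
{"fn": "move_arm", "kwargs": {"deltas": [[[0, 0, 0.3, 0, 1], [0, 0, 0.2, 0, 1], [0, 0, 0, 0, 1], [0, 0, 0, 0, 0.6], [0, 0, 0, 0, 0.3]]]}}

```text
time: 4.85
ee_pos: [0.612, 0.1811, 0.0258]
tcp_rot: [3.141, 0.001, 3.121]
wrist_force: [0.4, 0.3, 0.1]
finger_gap: 0.0501
gripper_force: 0.0
```

Request:
{"fn": "move_arm", "kwargs": {"deltas": [[[0, 0, 0, 0, 0], [0, 0, 0, 0, 0], [0, 0, 0, 0, 0], [0, 0, 0, 0, 0], [0, 0, 0, 0, 0]]]}}

```text
time: 5.27
ee_pos: [0.6118, 0.1809, 0.0255]
tcp_rot: [3.142, 0.0, 3.121]
wrist_force: [0.3, 1.0, 1.4]
finger_gap: 0.0854
gripper_force: 0.0
```

Request:
{"fn": "move_arm", "kwargs": {"deltas": [[[0, 0, -2, 0, 0], [0, 0, -3, 0, 0], [0, 0, -3, 0, 0], [0, 0, -3, 0, 0], [0, 0, -2, 0, 0]]]}}

```text
time: 5.68
ee_pos: [0.6123, 0.1811, 0.1586]
tcp_rot: [3.141, 0.003, 3.121]
wrist_force: [0.2, 0.2, 0.8]
finger_gap: 0.0855
gripper_force: 0.0
```

Request:
{"fn": "move_arm", "kwargs": {"deltas": [[[4, 0, 0, 0, 0], [4, 0, -2, 0, 0], [4, 0, -2, 0, 0], [3.2, 0, -2, 0, 0], [0, 0, 0, 0, 0]]]}}

```text
time: 6.1
ee_pos: [0.4625, 0.1846, 0.2168]
tcp_rot: [3.14, 0.005, 3.122]
wrist_force: [0.4, 0.3, 1.6]
finger_gap: 0.0852
gripper_force: 0.0
```

Run:
```python
from h import *
import pickle
c=cal("wrist");s=bot.state();im=bot.camera("wrist");t=bot.camera("scene");cv2.imwrite("pics/w5r.png",im);cv2.imwrite("pics/sc5.png",t);pickle.dump(c,open("c5.pkl","wb"))
print(s['time'],s['ee_pos'],s['tcp_rot'],s['wrist_force'],s['finger_gap'])
print(proj("wrist",[[.6091-.129,.1835,.1],[.6641,.1797,.048],[.6645,.18,.07]],c))
z=cv2.resize(t[165:235,310:405],(380,280),interpolation=cv2.INTER_CUBIC)
z=np.vstack([z,np.zeros((104,380,3),np.uint8)]);cv2.imwrite("pics/w5.png",np.hstack([im[:,60:460],z]))
```

```text
6.1 [0.46246653 0.18460166 0.21676146] [3.13966052 0.00487427 3.12218255] [0.44749581 0.33880309 1.62391293] 0.08519370949150876
[[258.54375328 198.05062652]
 [258.38327767 311.13104569]
 [258.60976834 323.94994761]]
```

View pics/w5.png

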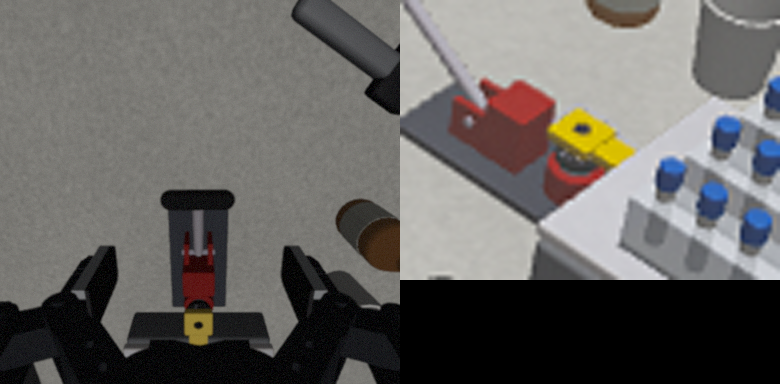

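The wrist view shows the bar at (258,199), the plate centred on column 257.5 and the pad dot at (258,325). All are within 1 px of prediction. I'll do a quick numeric check of the fore-aft fit.

Run:
```python
from h import *
import pickle
c=pickle.load(open("c5.pkl","rb"));im=cv2.imread("pics/w5r.png");g=im.max(2)
sub=g[318:333,251:266];q=np.argwhere(sub<70)[:,::-1].mean(0)+[251,318];print("dot",q,ray("wrist",[q],.07,c))
bb=(g<45).astype(np.uint8);bb[:185]=0;bb[209:]=0;bb[:,:215]=0;bb[:,300:]=0
q=np.argwhere(bb)[:,::-1];print("bar",q.mean(0),ray("wrist",[q.mean(0)],.1,c))
v=im.astype(int);r=((v[...,2]-v[...,1])>60);r[:255]=0;r[300:]=0;q=np.argwhere(r)[:,::-1];print("redtop",q.min(0),q.max(0))
print(g[292:320,228],g[292:320,284])  # plate front edge rows
print(v[255:318,250,2]-v[255:318,250,1])
for x in(.590,.627):print(x,proj("wrist",[[x,.181,.062]],c))
print(proj("wrist",[[.689,.15,.01],[.526,.15,.01]],c))
```

```text
dot [257.82926829 324.7804878 ] [[0.66583973 0.17897594 0.07      ]]
bar [257.29144179 199.1619121 ] [[0.48122775 0.18226951 0.1       ]]
redtop [243 255] [273 299]
[122 120 122 125 120 120 121 124 120 123 123 122 122 125 121 123 122 124
 127 114  66  31  22  20  24  26  30  32] [ 45  44  47  50  44  48  50  53  44  47  47  54  44  57  84 118 126 126
 124 107  66  32  30  24  20  29  21  31]
[13 25 31 34 39 36 31 38 33 29 32 23 31 34 36 32 34 42 60 72 74 71 76 71
 75 69 68 66 69 67 67 69 70 68 75 69 69 66 64 74 71 68 74 72 65 68 69 64
 25  8  0 -2  1  4  9 12  6 13 16 24 22 19 22]
0.59 [[258.24948022 270.89607627]]
0.627 [[258.82961961 295.74573784]]
[[238.9378763  306.16377848]
 [233.67216009 206.02726219]]
```

Saddle (0.665, 0.1785) against pad (0.666, 0.179): agreement under 1 mm. I'll close the fingers, move above the bar and pump.

Request:
{"fn": "move_arm", "kwargs": {"deltas": [[[-1.0, -0.1, 0, 0, 1], [-0.8, -0.1, 0, 0, 1], [0, 0, 3, 0, 1], [0, 0, 3, 0, 1], [0, 0, 2.5, 0, 1]]]}}

```text
time: 6.62
ee_pos: [0.4839, 0.181, 0.1245]
tcp_rot: [-3.141, -0.002, 3.12]
wrist_force: [-0.1, -0.3, -0.4]
finger_gap: 0.025
gripper_force: 0.0
```

Request:
{"fn": "move_arm", "kwargs": {"deltas": [[[0, 0, 0, 0, 1], [0, 0, 0, 0, 1], [0, 0, 0, 0, 1], [0, 0, 0, 0, 1], [0, 0, 0, 0, 1]]]}}

```text
time: 7.03
ee_pos: [0.4839, 0.1817, 0.1289]
tcp_rot: [3.141, 0.002, 3.121]
wrist_force: [-0.3, -0.1, 0.4]
finger_gap: -0.0001
gripper_force: 0.0
```

Request:
{"fn": "move_arm", "kwargs": {"deltas": [[[0.2, 0, 1.6, 0, 1], [0.7, 0, 1.2, 0, 1], [0.5, 0, 1.2, 0, 1], [0.4, 0, 1.2, 0, 1], [0.2, 0, 1.0, 0, 1]]]}}

```text
time: 7.45
ee_pos: [0.4628, 0.1823, 0.0662]
tcp_rot: [3.141, 0.0, 3.121]
wrist_force: [-6.2, -0.3, 10.4]
finger_gap: -0.0001
gripper_force: 5.0
```

Request:
{"fn": "move_arm", "kwargs": {"deltas": [[[0.2, 0, 0.8, 0, 1], [0.1, 0, 0.5, 0, 1], [0, 0, 0.3, 0, 1], [0, 0, 0, 0, 1]]]}}

```text
time: 7.78
ee_pos: [0.4602, 0.1823, 0.0503]
tcp_rot: [3.141, 0.0, 3.121]
wrist_force: [-6.1, -0.2, 7.9]
finger_gap: -0.0001
gripper_force: 4.4
```

Request:
{"fn": "move_arm", "kwargs": {"deltas": [[[0.1, 0, 0.2, 0, 1], [0, 0, 0.2, 0, 1], [0, 0, 0, 0, 1]]]}}

```text
time: 8.03
ee_pos: [0.4599, 0.1824, 0.0472]
tcp_rot: [3.141, 0.002, 3.121]
wrist_force: [-6.6, -1.4, 15.8]
finger_gap: 0.0
gripper_force: 7.9
```

Request:
{"fn": "move_arm", "kwargs": {"deltas": [[[0, 0, 0.2, 0, 1], [0, 0, 0, 0, 1], [0, 0, 0, 0, 1]]]}}

```text
time: 8.28
ee_pos: [0.4599, 0.1825, 0.0463]
tcp_rot: [3.141, 0.002, 3.121]
wrist_force: [-12.2, -3.6, 29.0]
finger_gap: 0.0002
gripper_force: 14.4
```

Run:
```python
from h import *
t=bot.camera("scene");s=bot.state();print(s['time'],s['ee_pos'],s['wrist_force'])
cv2.imwrite("pics/sc6.png",t)
p=cv2.imread("pics/sc5.png")
for n,i in(("up",p),("dn",t)):
    h=cv2.cvtColor(i,cv2.COLOR_BGR2HSV);y=((h[...,0]>20)&(h[...,0]<36)&(h[...,1]>130));y[:180]=0;y[215:]=0;y[:,:338]=0;y[:,375:]=0
    q=np.argwhere(y);print(n,q.mean(0),q.min(0),q.max(0))
print(proj("scene",[[.665,.179,.07],[.665,.179,.086]]))
cv2.imwrite("pics/s6.png",cv2.resize(t[135:235,250:390],None,fx=5,fy=5,interpolation=cv2.INTER_CUBIC))
```

```text
8.3333 [0.45989306 0.18248007 0.04626995] [-12.88714815  -2.83868488  28.78313949]
up [199.41818182 357.01818182] [192 347] [206 368]
dn [195.31213873 358.11560694] [188 348] [203 369]
[[354.73846708 197.48193633]
 [355.61167673 193.22724627]]
```

View pics/s6.png

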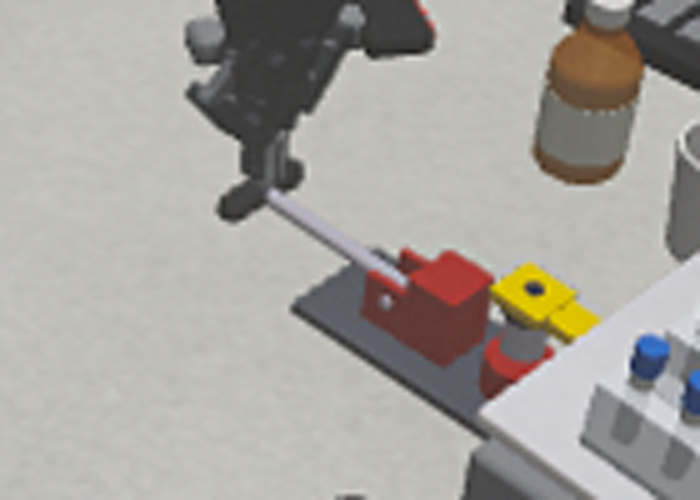

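The deck pad is up about 16 mm (pad centroid 4.1 px up, 4.25 expected) with the handle at its stop. Now I'll let it rise fully.

Request:
{"fn": "move_arm", "kwargs": {"deltas": [[[0, 0, -0.6, 0, 1], [-0.1, 0, -0.8, 0, 1], [-0.2, 0, -1.0, 0, 1], [-0.3, 0, -1.0, 0, 1], [-0.4, 0, -1.0, 0, 1]]]}}

```text
time: 8.75
ee_pos: [0.4705, 0.1822, 0.0898]
tcp_rot: [3.14, 0.004, 3.121]
wrist_force: [1.7, 0.4, 1.4]
finger_gap: 0.0
gripper_force: 0.8
```

Request:
{"fn": "move_arm", "kwargs": {"deltas": [[[-0.5, 0, -1.0, 0, 1], [-0.5, 0, -1.0, 0, 1], [-0.3, 0, -1.0, 0, 1], [0, 0, -1.0, 0, 1], [0, 0, -0.5, 0, 1]]]}}

```text
time: 9.17
ee_pos: [0.4825, 0.1817, 0.1342]
tcp_rot: [3.141, 0.002, 3.121]
wrist_force: [0.1, 0.3, 0.1]
finger_gap: 0.0001
gripper_force: 0.0
```

Request:
{"fn": "move_arm", "kwargs": {"deltas": [[[0, 0, 0, 0, 1], [0, 0, 0, 0, 1], [0, 0, 0, 0, 1], [0, 0, 0, 0, 1], [0, 0, 0, 0, 1]]]}}

```text
time: 9.58
ee_pos: [0.4819, 0.1816, 0.1321]
tcp_rot: [-3.141, -0.001, 3.121]
wrist_force: [0.0, 0.4, 1.2]
finger_gap: 0.0004
gripper_force: 0.0
```

Run:
```python
from h import *
t=bot.camera("scene");s=bot.state();print(s['time'],s['ee_pos'],s['wrist_force'])
cv2.imwrite("pics/sc7.png",t)
p=cv2.imread("pics/sc5.png")
for n,i in(("up",p),("now",t)):
    h=cv2.cvtColor(i,cv2.COLOR_BGR2HSV);y=((h[...,0]>20)&(h[...,0]<36)&(h[...,1]>130));y[:180]=0;y[215:]=0;y[:,:338]=0;y[:,375:]=0
    q=np.argwhere(y);print(n,q.mean(0))
    v=i.astype(int);r=(v[...,2]-v[...,1]>25);r[:180]=0;r[220:]=0;r[:,:300]=0;r[:,346:]=0;q=np.argwhere(r);print("red block",q.mean(0),len(q))
print(np.abs(t.astype(int)-p)[185:235,310:405].max(2).mean())
# handle: grey rod diff
d=(np.abs(t.astype(int)-p).max(2)>40)[150:235,255:405];print(np.argwhere(d).shape, np.argwhere(d).min(0)+[150,255] if d.any() else 0,np.argwhere(d).max(0)+[150,255] if d.any() else 0)
```

```text
9.6333 [0.48196976 0.18160785 0.13216521] [ 0.31735357 -0.07981174  0.06473809]
up [199.41818182 357.01818182]
red block [195.36814621 335.44386423] 383
now [199.43975904 356.9939759 ]
red block [195.36814621 335.44386423] 383
2.178315789473684
(22, 2) [150 306] [204 353]
```

The deck is back down and settled, and the jack hasn't moved. Now the second press, to hold.

Request:
{"fn": "move_arm", "kwargs": {"deltas": [[[0.1, 0, 1.9, 0, 1], [0.7, 0, 1.2, 0, 1], [0.5, 0, 1.2, 0, 1], [0.4, 0, 1.2, 0, 1], [0.3, 0, 1.0, 0, 1]]]}}

```text
time: 10.05
ee_pos: [0.4613, 0.1821, 0.0671]
tcp_rot: [-3.141, -0.001, 3.121]
wrist_force: [-4.6, -1.0, 8.6]
finger_gap: -0.0004
gripper_force: 4.8
```

Request:
{"fn": "move_arm", "kwargs": {"deltas": [[[0.2, 0, 0.8, 0, 1], [0.1, 0, 0.5, 0, 1], [0, 0, 0.3, 0, 1], [0, 0, 0.3, 0, 1], [0, 0, 0, 0, 1]]]}}

```text
time: 10.47
ee_pos: [0.4587, 0.1821, 0.0483]
tcp_rot: [-3.141, -0.001, 3.121]
wrist_force: [-4.6, -0.4, 8.5]
finger_gap: 0.0002
gripper_force: 4.3
```

Request:
{"fn": "move_arm", "kwargs": {"deltas": [[[0, 0, 0.2, 0, 1], [0, 0, 0.2, 0, 1], [0, 0, 0, 0, 1], [0, 0, 0, 0, 1]]]}}

```text
time: 10.8
ee_pos: [0.4589, 0.1823, 0.0461]
tcp_rot: [3.142, -0.001, 3.121]
wrist_force: [-14.8, -1.9, 31.8]
finger_gap: -0.0001
gripper_force: 15.5
```

Run:
```python
from h import *
t=bot.camera("scene");s=bot.state();print(s['time'],s['ee_pos'],s['wrist_force'])
cv2.imwrite("pics/sc8.png",t)
for n,i in(("dn1",cv2.imread("pics/sc6.png")),("now",t)):
    h=cv2.cvtColor(i,cv2.COLOR_BGR2HSV);y=((h[...,0]>20)&(h[...,0]<36)&(h[...,1]>130));y[:180]=0;y[215:]=0;y[:,:338]=0;y[:,375:]=0
    print(n,np.argwhere(y).mean(0))
    v=i.astype(int);r=(v[...,2]-v[...,1]>25);r[:180]=0;r[220:]=0;r[:,:300]=0;r[:,346:]=0;print(np.argwhere(r).mean(0))
```

```text
10.85 [0.45890297 0.18230235 0.04612952] [-15.18722975  -3.64223022  30.37132493]
dn1 [195.31213873 358.11560694]
[195.32731959 335.34793814]
now [195.31213873 358.11560694]
[195.33850129 335.39018088]
```

It is fully down again and the jack hasn't moved. I'll ease the push by 1 mm for margin, then hand in.

Request:
{"fn": "move_arm", "kwargs": {"deltas": [[[0.1, 0, -0.1, 0, 1], [0, 0, 0, 0, 1], [0, 0, 0, 0, 1], [0, 0, 0, 0, 1]]]}}

```text
time: 11.18
ee_pos: [0.4588, 0.1823, 0.0469]
tcp_rot: [3.141, 0.002, 3.121]
wrist_force: [-5.7, -2.4, 20.5]
finger_gap: 0.0004
gripper_force: 10.1
```

```bash
python3 -c "
from workcell import bot
print(bot.sign_off())"
```

```text
the job is handed in; nothing more can be done
None
```

The job is handed in, with no verdict returned: the red jack is under the yellow pad (within about 1 mm by camera), was pumped once with the deck settling again, and its handle is held fully down so the jack keeps the deck raised.

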